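Store the blade holders in the vacuum dry box

ROBOT

A 6-joint arm with a two-finger parallel gripper is mounted at the origin on the work surface. World frame = base frame: x ahead of the robot, y to its left, z up, the work surface at z = 0. Lengths are in m, angles in rad, forces in N, time in s.
With the tool pointing down it reaches from about 0.375 to 0.9 m from the base axis. Payload 3.1 kg.
Tool frame: the origin (TCP) lies between the finger pads; the fingertips stand 22 mm ahead of it and the grasp point (between the pads) lies 3 mm ahead of it; z points along the fingers, y is the line along which they close (so a half turn about z gives the same grasp; the last joint's range is limited). The gripper opens to 87 mm and grips with 3 to 60 N. Pads are 19 mm wide; open, the fingers measure 117 mm over their backs; the gripper's body (75 mm by 190 mm) begins 51 mm behind the grasp point.
Start: joints at [1.042, 0.527, 1.433, -0, 1.181, -0.178], TCP at [0.215, 0.587, 0.245] pointing down, gripper open.
Joint ranges: [-3.08, 3.08], [-0.75, 2.2], [0.22, 2.44], [-1.43, 4.57], [0, 2.65], [-2.85, 2.85]. Speed limits (rad/s): [2.79, 2.79, 3.14, 3.14, 3.14, 3.14].

INTERFACE

Orientations are given as a unit quaternion [x, y, z, w].
In Python, from rig import get_obs, camera, get_calibration, hand_in, cut_out gives the robot as it stands.
- The arm moves only by the shell command python3 -m inch 'ROWS' [OPENING] [FORCE]. ROWS is JSON, one flat list of numbers, 6 for each row, row after row: the shift along the tool's x, y, z scaled (see below), then the turn, a rotation vector about the tool's x, y, z scaled (see below). A call has 1 to 20 rows; each row is the pose to reach, as a shift and turn from the pose commanded when the call began, along the tool's axes at that moment; what a row does not reach only later rows make up. The controller multiplies each number of a shift by 0.08 m and each number of a turn by 90 degrees. A row lasts 1/12 s, in which the tool goes at most 41.7 mm and 7.16 degrees, less where a joint would pass 70% of its speed; a pose out of reach is approached as far as the arm can. A call with a number of a shift or a turn outside -1 to 1 is refused whole. A call with a gripper value outside its range is refused whole. OPENING is the finger opening in mm, from 0 to 87, set as the call begins (- or left out, the last holds). The fingers move at their own pace and stop on an object; FORCE is the grip in N (left out, the last holds). Time passes only in rows, so rows that repeat a pose let the fingers close. It gives the time, the measured TCP pose, the force, the opening and the grip force at its end, in the units of the state.
- get_obs(): the state, without advancing time (a new reading comes with each control period).
- camera(name): name is "side" or "top"; returns the picture (400x640x3 uint8, red, green, blue); there is no depth.
- get_calibration(name): a dict with "vertical_fov" (degrees; the focal length in pixels is half the picture's height over the tangent of half this angle, whatever the lens; pixels are square), "cx", "cy" (the principal point, pixels), "D" ([k1, k2, p1, p2, k3] as OpenCV has them; the pictures are not rectified), "T" (4x4, takes a point from camera to world coordinates). Camera axes: x right, y down, z forward; pixel columns grow to the right and rows downward; lengths in m; the calibration is good to about 2 mm. A picture is of the moment at which its call begins. get_calibration takes no time and is no camera call.
- hand_in(): hands the job in; it is judged then, once.
Trained networks look in the newest picture that a camera, given by its name, has taken for a name from the list of things; names that differ only in an ending like _2 or _b are one class to them, and where a whole thing is asked for, a point or a joint stands for the part that bears it (a point fixed in the world has none). Each returns a list of dicts, best first, with "conf" (0 to 1); they miss things now and then, are a little off and sometimes report something else, mostly with a low value. They report only what shows in the picture. A call takes as long as a camera call. They do not tell look-alikes from the thing itself.
- cut_out(camera, thing): "region" (400x640 bool, what is visible of it) and "bbox" ([left, top, right, bottom] in pixels, round what is visible of it).
The state is a dict: "time": time; "q": joint angles; "joint_velocities": joint speeds; "joint_torque": joint torques, N m; "position": TCP position; "tool_rot": TCP orientation; "ft_force": force on the tool from outside, world axes, zero at the start; "moment": the same for the moment, N m; "grip_width": finger opening in m; "grip_force": force on a finger pad.
Only numpy, scipy, OpenCV 4.12 (cv2) and the standard library are available. Lean on these libraries where they do the work, as an engineer would, in place of code of your own. Each camera call takes 0.05 s, during which the arm holds its last target. There are 200 camera calls.

TASK

Put the cutter's blade holders away in the vacuum dry box: turn the tap on its lid open to let the vacuum out, then lift the lid off and lay it right way up on the grey pad. Pull every blade holder out of the clip strip and put them all in the box together with the drying canister, lowering the holders in rather than dropping them. Then put the lid back on so that it sits down fully all round and turn its tap fully shut, without disturbing the glue bottle, the bead jar or the wooden stamp.

Things in the scene. Friction and masses are not known exactly. Their poses are not given: they have to be found in the camera images.
- drybox: Aluminium vacuum dry box, fixed to the desk, open at the top once the lid is off. Outside 160 (its x) x 138 (its y) x 72 mm high; floor 5 mm thick; a sealing flange 10 mm wide and 6 mm thick runs inwards round the rim, so the mouth is 132 (x) x 110 (y) mm and the inside below it 152 x 130 mm. Origin: centre of its underside, on the desk
- lid_block (a point): Centre of the lid's square aluminium valve block (36 x 36 mm, 26 mm high, sides along the lid's x and y), in the middle of the loose lid: the part to lift the lid by. 95 mm above the desk when the lid is seated on the box; 41 mm above the surface when the lid is laid down on its rim. Axes as the lid's: z up out of it, x and y as the box's when seated (it fits either way round)
- lid_plate (a point): Centre of the underside of the lid's clear plate, 23 mm below the block's centre. Plate 182 x 160 x 10 mm; a flared rim hangs 18 mm below it, outside the box walls with 3 to 5 mm play a side. 0.44 kg with tap. 72 mm above the desk when seated. Vacuum holds the lid down while the tap is less than 0.6 rad open; it goes back on only with the tap open, at over 1 rad (trapped air)
- tap_bar (a point): The tap's black bar handle on top of the valve block, turning about a vertical axis through the block's centre: 36 mm long (its own y), 12 mm thick (its own x), 26 mm high, standing 1 mm clear of the block's top. This point is the bar's centre, 27 mm above the block's centre; z is the tap's axis, up
- tap (a joint): Angle of the tap in rad relative to the lid: 0 shut (bar along the lid's y), grows counter-clockwise seen from above, stop at 1.57 fully open (bar along the lid's x). Open means over 1.2, shut under 0.25. It stays where it is left, turning it takes about 0.06 N m
- pad: Grey pad fixed flat on the desk, 220 (x) x 200 (y) x 3 mm thick, clear, for laying the lid on. Origin: centre of its underside
- strip: Clip strip fixed to the desk: a grey bar 170 (its x) x 27 (y) mm on a 50 mm wide foot, top 24 mm above the desk, with four wells in a row along its x, at -60, -20, 20 and 60 mm, floor of the wells 4 mm above the desk, and a pair of sprung detents in each. Origin: centre of its underside
- holder0_mid (a point): Cutter blade holder 0 (may be absent): upright pin, 52 mm long, 35 g; steel foot 15 mm across with a groove above it, smooth round black head 14 mm across. Starts in a well of the strip with its upper 32 mm standing clear; a sprung detent holds it until pulled straight up, with about 5 N over the first 10 mm. This point is its centre, half-way up; z points to the head
- holder1_mid (a point): Cutter blade holder 1 (may be absent): upright pin, 52 mm long, 35 g; steel foot 15 mm across with a groove above it, smooth round black head 14 mm across. Starts in a well of the strip with its upper 32 mm standing clear; a sprung detent holds it until pulled straight up, with about 5 N over the first 10 mm. This point is its centre, half-way up; z points to the head
- holder2_mid (a point): Cutter blade holder 2 (may be absent): upright pin, 52 mm long, 35 g; steel foot 15 mm across with a groove above it, smooth round black head 14 mm across. Starts in a well of the strip with its upper 32 mm standing clear; a sprung detent holds it until pulled straight up, with about 5 N over the first 10 mm. This point is its centre, half-way up; z points to the head
- holder3_mid (a point): Cutter blade holder 3 (may be absent): upright pin, 52 mm long, 35 g; steel foot 15 mm across with a groove above it, smooth round black head 14 mm across. Starts in a well of the strip with its upper 32 mm standing clear; a sprung detent holds it until pulled straight up, with about 5 N over the first 10 mm. This point is its centre, half-way up; z points to the head
- canister_mid (a point): Drying canister: perforated aluminium cylinder, 36 mm across, 50 mm high, 90 g, standing on the desk beyond the pad. This point is its centre, half-way up; z along its axis
- glue: White glue bottle, 52 mm across, 130 mm high, standing beyond the box: leave alone. Origin: centre of its underside
- beadjar: Small squat bead jar, clear plastic, 60 mm across, 45 mm high, beyond the box: leave alone. Origin: centre of its underside
- stamp: Wooden stamp block, 60 x 40 x 30 mm, near the robot: leave alone. Origin: centre of its underside
Things that resemble listed ones, but are neither listed nor needed, are in the scene too. Leave any turquoise look-alike of the drybox alone.

How it is judged:
On the way, in this order (a step that is already met when the one before it is completed fails the run):
1. the tap is turned open while the lid still sits on the box (value of joint tap above 1.2 rad and z of lid_block in the frame of drybox between 0.092 and 0.0985 m and horizontal distance between lid_block and drybox below 0.012 m), for 0.2 s.
2. the lid lies right way up on the pad (horizontal distance between lid_block and pad below 0.06 m and height (world z) of lid_block below 0.05 m and angle between lid_block's own z axis and vertical below 0.1 rad), for 0.3 s.
3. all the blade holders and the drying canister are in the open box (x of holder0_mid in the frame of drybox between -0.076 and 0.076 m and y of holder0_mid in the frame of drybox between -0.065 and 0.065 m and z of holder0_mid in the frame of drybox between 0 and 0.055 m and x of holder1_mid in the frame of drybox between -0.076 and 0.076 m and y of holder1_mid in the frame of drybox between -0.065 and 0.065 m and z of holder1_mid in the frame of drybox between 0 and 0.055 m and x of holder2_mid in the frame of drybox between -0.076 and 0.076 m and y of holder2_mid in the frame of drybox between -0.065 and 0.065 m and z of holder2_mid in the frame of drybox between 0 and 0.055 m and x of holder3_mid in the frame of drybox between -0.076 and 0.076 m and y of holder3_mid in the frame of drybox between -0.065 and 0.065 m and z of holder3_mid in the frame of drybox between 0 and 0.055 m and x of canister_mid in the frame of drybox between -0.076 and 0.076 m and y of canister_mid in the frame of drybox between -0.065 and 0.065 m and z of canister_mid in the frame of drybox between 0 and 0.05 m), for 0.3 s.
4. the lid is fully seated on the box again (z of lid_block in the frame of drybox between 0.092 and 0.0985 m and horizontal distance between lid_block and drybox below 0.012 m and angle between the x axis of lid_block and the x axis of drybox, either way round below 0.1 rad and angle between lid_block's own z axis and vertical below 0.05 rad), for 0.3 s.
At the end, for the whole second after the job is handed in: Every blade holder present and the canister are inside the box, the lid sits fully on the box (within 3.5 mm of its seated height, square within 0.1 rad), and the tap is shut (under 0.25 rad) (all of step 3 and all of step 4 and value of joint tap below 0.25 rad); the robot touches nothing.
It fails at once if the glue bottle is shifted by over 30 mm (distance of glue from where it was at the start of the episode above 0.03 m).
It fails at once if the bead jar is shifted by over 30 mm (distance of beadjar from where it was at the start of the episode above 0.03 m).
It fails at once if the wooden stamp is shifted by over 30 mm (distance of stamp from where it was at the start of the episode above 0.03 m).
It fails at once if a blade holder is dropped (falls free at over 0.9 m/s, about 40 mm) ((linear speed of holder0 above 0.9 m/s and contact force between holder0 and the fingers below 0.1 N) or (linear speed of holder1 above 0.9 m/s and contact force between holder1 and the fingers below 0.1 N) or (linear speed of holder2 above 0.9 m/s and contact force between holder2 and the fingers below 0.1 N) or (linear speed of holder3 above 0.9 m/s and contact force between holder3 and the fingers below 0.1 N)).
Of holder0, holder1, holder2, holder3 only 2 to 4 are there at a start; the rules pass over those that are not, and their reading is None.
At some moment in a run one of canister may be knocked a few centimetres aside while the robot is not near it.
It also fails if it takes over 210 s, if anything falls off the work surface, if the arm or the gripper's body presses on something with over 40 N, if the wrist force passes 120 N, or if a joint passes its speed limit or range.

## Working session

There is one attempt and no reset: what is moved stays moved. The work goes in short steps, Python scripts to look and compute and a shell command to move; the robot and the scene stay as the last step left them, time stands still between calls to the robot, and variables do not carry over. Pictures are saved under pics/ and viewed, at most 14 in all, crops included, and the job is handed in when it is done.

```bash
ls; mkdir -p pics
python3 - <<'E'
from rig import *
import cv2,json
for c in("top","side"):
    im=camera(c); cv2.imwrite(f"pics/{c}0.png",im[:,:,::-1])
    k=get_calibration(c); print(c,k)
    for n in ["drybox","lid_block","tap_bar","pad","strip","holder0_mid","canister_mid","glue","beadjar","stamp"]:
        for d in cut_out(c,n)[:5]: 
            ys,xs=d["region"].nonzero(); print(n,round(d["conf"],2),d["bbox"],xs.mean().round(1),ys.mean().round(1),len(xs))
print(get_obs())
E
```

```text
pics
top {'vertical_fov': 57.93373460762196, 'cx': 315.29728733140433, 'cy': 199.77733588262265, 'D': array([-0.07816786,  0.        ,  0.        ,  0.        ,  0.        ]), 'T': array([[ 0.11497442, -0.97023718,  0.21312131,  0.32013556],
       [-0.99336642, -0.1118626 ,  0.02664433,  0.06856345],
       [-0.00201102, -0.21477097, -0.97666237,  1.19299909],
       [ 0.        ,  0.        ,  0.        ,  1.        ]])}
drybox 0.38 [430.0, 195.1, 442.1, 213.1] 434.1 204.0 121
drybox 0.35 [361.1, 132.5, 380.9, 148.7] 370.8 140.9 236
lid_block 0.8 [315.7, 157.1, 369.3, 225.4] 341.7 190.1 2823
tap_bar 0.65 [338.1, 182.5, 345.7, 190.7] 342.5 186.1 80
pad 0.93 [391.0, 219.1, 456.6, 290.2] 424.2 255.3 4026
canister_mid 0.69 [426.6, 199.1, 439.2, 213.9] 433.7 203.9 149
glue 0.71 [335.5, 130.0, 350.0, 151.2] 342.1 139.6 294
beadjar 0.52 [363.8, 133.5, 379.1, 150.9] 371.7 141.6 267
stamp 0.67 [333.5, 245.4, 356.0, 268.4] 346.0 258.6 254
side {'vertical_fov': 42.19065473041127, 'cx': 321.7181740185964, 'cy': 205.66727763263975, 'D': array([0.02144369, 0.        , 0.        , 0.        , 0. 
[... 897 characters left out ...]
time': 1.1, 'q': array([ 1.04147739e+00,  5.27471985e-01,  1.43270956e+00,  2.83448251e-05,
        1.18138281e+00, -1.78470209e-01]), 'joint_velocities': array([-0.00124441, -0.00027342, -0.00198046, -0.00078967,  0.00086779,
        0.00075964]), 'joint_torque': array([-2.44214443e-04, -4.40026188e+01, -1.76986742e+01,  6.33436139e-02,
        5.03506162e-02,  1.62405556e-08]), 'position': array([0.2147465 , 0.58692684, 0.24456258]), 'tool_rot': array([ 1.74531304e-01,  9.84651625e-01,  1.78158289e-05, -7.39558972e-06]), 'ft_force': array([-0.02549743, -0.04624498,  0.37401344]), 'moment': array([-0.00974885, -0.02349097,  0.02466919]), 'grip_force': 0.0, 'grip_width': 0.08731758071007326}
```

View pics/top0.png

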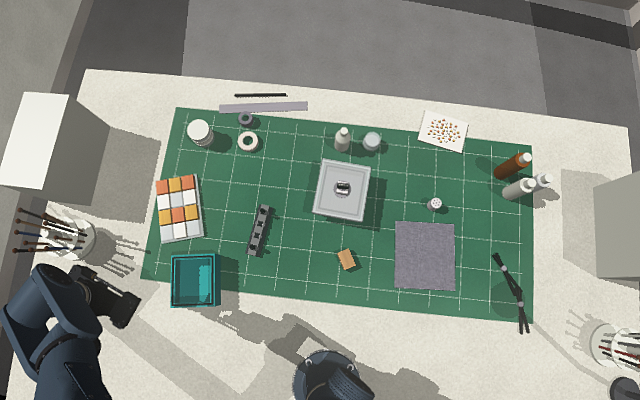

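View pics/side0.png

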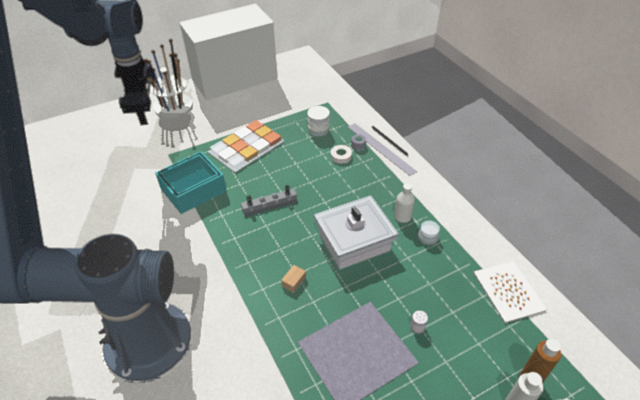

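Top view: lidded grey box at (342,188), turquoise look-alike open box at (193,280), strip at (260,230), pad (424,255), canister (434,204), glue (342,139), bead jar (372,141), stamp (346,259). Side view: box at (357,235), strip (268,202) with holders apparently at about (250,199) and (287,190), canister (419,321). The choice for the box is the grey aluminium lidded one. The bead jar or the white jars at (200,132) could be taken for the canister; the perforated cylinder at (434,204), beyond the pad, is the right one.

```bash
cat > h.py <<'E'
import numpy as np, cv2
from rig import *
from scipy.spatial.transform import Rotation as R
def KD(c):
    k=get_calibration(c); f=200/np.tan(np.radians(k["vertical_fov"]/2))
    return np.array([[f,0,k["cx"]],[0,f,k["cy"]],[0,0,1.]]),k["D"],k["T"]
def ray(c,uv):
    K,D,T=KD(c); p=cv2.undistortPoints(np.float64(uv).reshape(-1,1,2),K,D).reshape(-1,2)
    d=np.c_[p,np.ones(len(p))]@T[:3,:3].T; return T[:3,3],d
def onz(c,uv,z):
    o,d=ray(c,uv); return o+d*((z-o[2])/d[:,2])[:,None]
def proj(c,P):
    K,D,T=KD(c); Ti=np.linalg.inv(T); return cv2.projectPoints(np.float64(P).reshape(-1,1,3),cv2.Rodrigues(Ti[:3,:3])[0],Ti[:3,3],K,D)[0].reshape(-1,2)
def tri(pt,ps):
    A=[];b=[]
    for c,uv in(("top",pt),("side",ps)):
        o,d=ray(c,uv); d=d[0]/np.linalg.norm(d[0]); M=np.eye(3)-np.outer(d,d); A.append(M); b.append(M@o)
    return np.linalg.lstsq(np.vstack(A),np.hstack(b),rcond=None)[0]
def rect(c,mask,z):
    cs=max(cv2.findContours(mask.astype(np.uint8),0,2)[0],key=cv2.contourArea).reshape(-1,2)
    P=onz(c,cs,z)[:,:2]; return cv2.minAreaRect((P*1000).astype(np.float32))
def crop(c,box,s,im=None):
    im=camera(c) if im is None else im
    l,t,r,b=box; return cv2.resize(im[t:b,l:r,::-1],None,fx=s,fy=s,interpolation=cv2.INTER_CUBIC)
def go(target,yawdeg=None,frame=None):
    "shift in tool axes (row units) from measured pose to world target; yaw = world angle of tool y"
    o=get_obs(); r=R.from_quat(o["tool_rot"])
    s=r.inv().apply(np.array(target)-o["position"])/.08
    ty=r.apply([0,1,0]); cur=np.degrees(np.arctan2(ty[1],ty[0])); 
    t=0 if yawdeg is None else -(((yawdeg-cur)+90)%180-90)/90
    print("shift",s.round(3),"turnz",round(t,3),"cur yaw",cur.round(1),"q6",o["q"][5].round(2),"tilt",r.apply([0,0,1]).round(4))
E
python3 - <<'E'
from h import *
t=camera("top");
P=cut_out("top","pad")[0]["region"];print("pad",rect("top",P,.003))
L=cut_out("top","lid_block")[0]["region"];print("lid top",rect("top",L,.082), rect("top",L,.06))
s=camera("side");
LS=cut_out("side","lid_block")[0]["region"];print("lid side",rect("side",LS,.07))
print("can",tri([433.7,203.9],[417.9,321.4]))
print("tap",tri([342.5,186.1],[355.1,214.2]), onz("top",[[342.5,186.1]],.122))
print("strip ctr side",onz("side",[[268.8,202.5]],.024),"top",onz("top",[[260,230]],.024))
for n,u in(("glue",(342,139.6)),("jar",(371.7,141.6)),("stamp",(346,258.6))):print(n,onz("top",[u],.03))
a=crop("side",(230,175,310,225),5,s);b=crop("side",(315,190,400,270),5,s)
c=crop("top",(235,195,285,265),5,t);d=crop("top",(305,150,380,230),5,t)
H=400;W=np.zeros((600,800,3),np.uint8)
def put(x,y,w,h,i): W[y:y+h,x:x+w]=cv2.resize(i,(w,h))
put(0,0,400,250,a);put(400,0,340,320,b);put(0,250,240,336,c);put(400,320,260,277,d)
cv2.imwrite("pics/crop1.png",W)
E
```

```text
pad ((435.9890441894531, -278.0400695800781), (221.9633026123047, 202.60086059570312), 2.5920040607452393)
lid top ((606.8851318359375, 18.505767822265625), (163.68646240234375, 187.01051330566406), 85.60405731201172) ((612.5634155273438, 17.514503479003906), (166.92776489257812, 190.71372985839844), 85.60405731201172)
lid side ((605.5628662109375, 18.940994262695312), (178.76622009277344, 193.91860961914062), 85.93375396728516)
can [ 0.6051171  -0.29216434  0.02527993]
tap [0.60636186 0.01997796 0.11820866] [[0.60597593 0.01996933 0.122     ]]
strip ctr side [[0.44874444 0.25681444 0.024     ]] top [[0.45430785 0.26802449 0.024     ]]
glue [[0.79433911 0.03360461 0.03      ]]
jar [[ 0.79902185 -0.06839443  0.03      ]]
stamp [[ 0.39430871 -0.01907837  0.03      ]]
```

View pics/crop1.png

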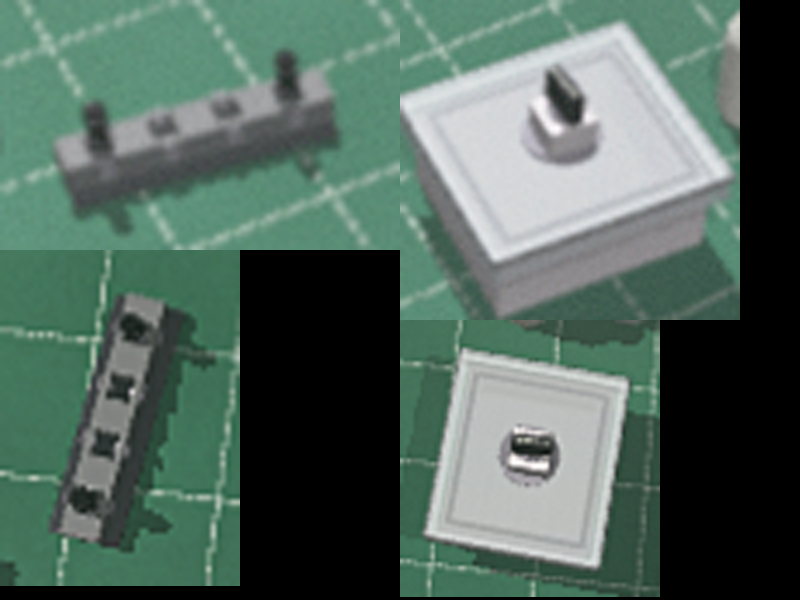

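Crop: two holders, in the end wells of the strip (side heads ≈(249,198) and (287,188)), the two middle wells empty; the grey lidded box has its bar along the lid's y, i.e. shut. Now turn the tool and travel above the box.

```bash
python3 -m inch '[0,0,0,0,0,0.827, 0,0,0,0,0,0.827, 0,0,0,0,0,0.827, 0,0,0,0,0,0.827, 0,0,0,0,0,0.827, 0,0,0,0,0,0.827, 0,0,0,0,0,0.827, 0,0,0,0,0,0.827, 0,0,0,0,0,0.827, 0,0,0,0,0,0.827, 0,0,0,0,0,0.827, 0,0,0,0,0,0.827]' 50 20
for i in 1 2 3 4 5 6 7; do python3 -m inch '[-0.95,0.77,0,0,0,0, -0.95,0.77,0,0,0,0, -0.95,0.77,0,0,0,0, -0.95,0.77,0,0,0,0]'; done | tail -1
python3 - <<'E'
from h import *
go([.606,.019,.165],-4.4)
E
```

```text
time: 2.35
position: [0.2148, 0.5869, 0.2445]
tool_rot: [0.735, 0.678, -0.0, 0.0]
ft_force: [-0.0, 0.3, -0.3]
grip_width: 0.0503
grip_force: 0.0
grip_force: 0.0
shift [-0.042  0.024  0.993] turnz -0.002 cur yaw -4.6 q6 -0.07 tilt [ 1.4e-03  5.0e-04 -1.0e+00]
```

```bash
python3 -m inch '[-0.04,0.025,0.5,0,0,0, -0.04,0.025,0.98,0,0,0, -0.04,0.025,0.98,0,0,0, -0.04,0.025,0.98,0,0,0]' 50 | head -2
python3 - <<'E'
from h import *
go([.606,.019,.134],-4.4)
im=camera("side");W=crop("side",(300,140,440,260),5,im);cv2.imwrite("pics/c2.png",W)
E
```

```text
time: 5.02
position: [0.6013, 0.0222, 0.1643]
shift [-0.036  0.064  0.379] turnz -0.0 cur yaw -4.4 q6 -0.07 tilt [-0.0075  0.0022 -1.    ]
```

View pics/c2.png

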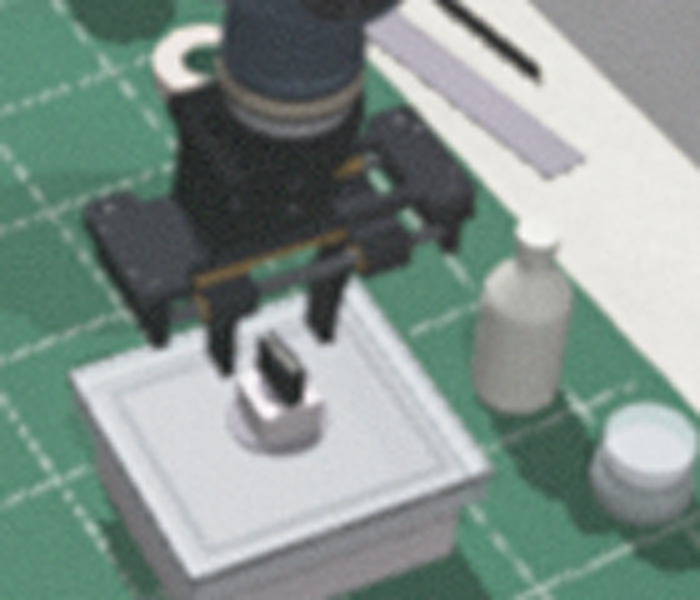

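The picture shows the fingers at (220,350) and (325,320) either side of the bar (280,370). Lower and close on the bar.

```bash
python3 -m inch '[-0.035,0.06,0.2,0,0,0, -0.035,0.06,0.38,0,0,0, -0.035,0.06,0.38,0,0,0, -0.035,0.06,0.38,0,0,0]' 50 | head -2
python3 -m inch '[0,0,0,0,0,0, 0,0,0,0,0,0, 0,0,0,0,0,0, 0,0,0,0,0,0, 0,0,0,0,0,0, 0,0,0,0,0,0, 0,0,0,0,0,0, 0,0,0,0,0,0]' 0 25
python3 - <<'E'
from h import *
go([.606,.019,.134],-4.4)
im=camera("side");W=crop("side",(300,140,440,260),5,im);cv2.imwrite("pics/c3.png",W)
E
```

```text
time: 5.4
position: [0.6095, 0.0169, 0.1377]
time: 6.07
position: [0.6075, 0.0162, 0.1358]
tool_rot: [0.734, 0.679, -0.001, -0.001]
ft_force: [-3.3, 0.3, 3.2]
grip_width: 0.0121
grip_force: 24.7
shift [ 0.033 -0.022  0.022] turnz -0.001 cur yaw -4.5 q6 -0.08 tilt [-3.2e-03  4.0e-04 -1.0e+00]
```

```bash
python3 -m inch '[0.02,-0.01,0,0,0,-0.07, 0.02,-0.01,0,0,0,-0.14, 0.02,-0.01,0,0,0,-0.21, 0.02,-0.01,0,0,0,-0.28, 0.02,-0.01,0,0,0,-0.35, 0.02,-0.01,0,0,0,-0.42, 0.02,-0.01,0,0,0,-0.49, 0.02,-0.01,0,0,0,-0.56, 0.02,-0.01,0,0,0,-0.63, 0.02,-0.01,0,0,0,-0.70, 0.02,-0.01,0,0,0,-0.77, 0.02,-0.01,0,0,0,-0.84, 0.02,-0.01,0,0,0,-0.91, 0.02,-0.01,0,0,0,-0.97, 0.02,-0.01,0,0,0,-0.97, 0.02,-0.01,0,0,0,-0.97, 0.02,-0.01,0,0,0,-0.97]'
python3 -m inch '[0,0,0,0,0,0, 0,0,0,0,0,0, 0,0,0,0,0,0, 0,0,0,0,0,0, 0,0,0,0,0,0]' 52
python3 - <<'E'
from h import *
go([.606,.019,.165],85.6)
E
```

```text
time: 7.53
position: [0.6092, 0.0179, 0.1358]
tool_rot: [0.064, 0.998, 0.0, 0.001]
ft_force: [1.2, 2.7, -0.5]
grip_width: 0.0117
grip_force: 24.9
time: 7.95
position: [0.608, 0.0174, 0.1357]
tool_rot: [0.063, 0.998, -0.0, -0.0]
ft_force: [0.7, -0.1, -0.5]
grip_width: 0.0374
grip_force: 0.0
shift [ 0.027  0.016 -0.366] turnz -0.032 cur yaw 82.7 q6 -1.6 tilt [-5.e-04 -2.e-04 -1.e+00]
```

```bash
python3 -m inch '[0.02,0.015,0,0,0,-0.032, 0.02,0.015,0,0,0,-0.032, 0.02,0.015,0,0,0,-0.032, 0.02,0.015,0,0,0,-0.032, 0.02,0.015,0.2,0,0,-0.032, 0.02,0.015,0.35,0,0,-0.032, 0.02,0.015,0.35,0,0,-0.032, 0.02,0.015,0.35,0,0,-0.032]' 52
python3 -m inch '[0,0,0,0,0,0, 0,0,0,0,0,0, 0,0,0,0,0,0, 0,0,0,0,0,0, 0,0,0,0,0,0, 0,0,0,0,0,0, 0,0,0,0,0,0, 0,0,0,0,0,0]' 0 40
python3 - <<'E'
from h import *
go([.606,.019,.107],85.6)
cv2.imwrite("pics/c4.png",crop("side",(300,140,440,260),5))
E
```

```text
time: 8.62
position: [0.6059, 0.0192, 0.1067]
tool_rot: [0.038, 0.999, 0.0, -0.001]
ft_force: [1.6, -0.5, -0.2]
grip_width: 0.0522
grip_force: 0.0
time: 9.28
position: [0.6072, 0.0188, 0.1083]
tool_rot: [0.038, 0.999, -0.0, 0.001]
ft_force: [-0.5, -0.5, 3.2]
grip_width: 0.036
grip_force: 40.0
shift [0.015 0.001 0.016] turnz 0.001 cur yaw 85.7 q6 -1.65 tilt [ 1.1e-03 -5.0e-04 -1.0e+00]
```

View pics/c4.png

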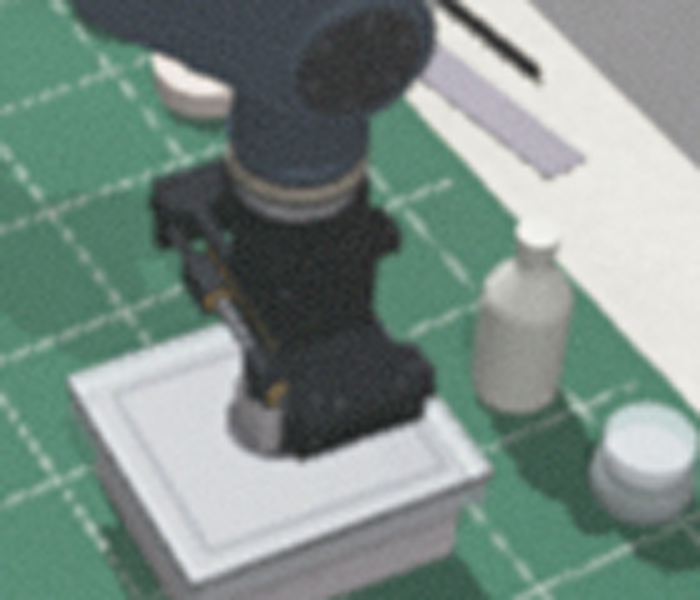

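The picture shows the fingers closed on the block near (290,430), the lid seated. Lift and carry to the pad.

```bash
python3 -m inch '[0,0,-0.1,0,0,0, 0,0,-0.3,0,0,0, 0,0,-0.6,0,0,0, 0,0,-0.9,0,0,0, 0,0,-0.9,0,0,0, 0,0,-0.9,0,0,0]'
for i in 1 2 3 4; do python3 -m inch '[0.2,-0.4,0,0,0,0, 0.4,-0.8,0,0,0,0, 0.46,-0.96,0,0,0,0, 0.46,-0.96,0,0,0,0, 0.46,-0.96,0,0,0,0]'; done | tail -6
python3 - <<'E'
from h import *
go([.436,-.278,.0575],85.7)
print([ (d["conf"],d["bbox"]) for c in("side",) for d in (camera(c),cut_out(c,"lid_block"))[1]])
cv2.imwrite("pics/c5.png",crop("side",(260,200,460,400),3))
E
```

```text
time: 9.83
position: [0.6069, 0.0193, 0.1801]
tool_rot: [0.038, 0.999, 0.0, 0.001]
ft_force: [-0.9, 0.5, -5.0]
grip_width: 0.0356
grip_force: 39.9
time: 11.5
position: [0.4376, -0.275, 0.1796]
tool_rot: [0.038, 0.999, 0.001, 0.0]
ft_force: [0.3, 0.5, -4.5]
grip_width: 0.0355
grip_force: 39.9
shift [ 0.017 -0.04   1.526] turnz -0.001 cur yaw 85.6 q6 -2.27 tilt [ 5.0e-04  1.3e-03 -1.0e+00]
[(0.7, [304.9, 294.5, 413.2, 372.0])]
```

View pics/c5.png

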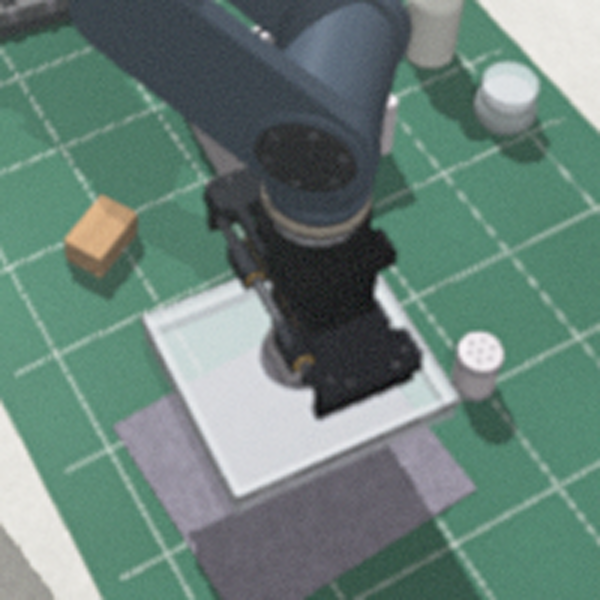

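The lid hangs level at (300,400) above the pad, with the canister at (480,365) clear of it. Lower gently and release.

```bash
python3 -m inch '[0.01,-0.02,0.4,0,0,0, 0.02,-0.04,0.8,0,0,0, 0.02,-0.04,0.8,0,0,0, 0.02,-0.04,0.8,0,0,0]' | head -2
python3 -m inch '[0,0,0.3,0,0,0, 0,0,0.5,0,0,0, 0,0,0.6,0,0,0, 0,0,0.65,0,0,0, 0,0,0.69,0,0,0, 0,0,0.72,0,0,0, 0,0,0.74,0,0,0, 0,0,0.74,0,0,0]'
```

```text
time: 11.98
position: [0.4342, -0.2769, 0.1145]
time: 12.65
position: [0.4355, -0.2797, 0.0575]
tool_rot: [0.038, 0.999, -0.001, 0.001]
ft_force: [-0.0, -0.1, -0.5]
grip_width: 0.0361
grip_force: 39.9
```

```bash
python3 -m inch '[0,0,0,0,0,0, 0,0,0,0,0,0, 0,0,0,0,0,0, 0,0,0,0,0,0, 0,0,0,0,0,0]' 52 | tail -2
python3 -m inch '[0,0,-0.3,0,0,0, 0,0,-0.6,0,0,0, 0,0,-0.95,0,0,0, 0,0,-0.95,0,0,0, 0,0,-0.95,0,0,0]' | head -2
python3 - <<'E'
from h import *
a=camera("top");b=camera("side")
for c in("top","side"):
    for n in("canister_mid","lid_block"):
        for d in cut_out(c,n)[:3]:
            ys,xs=d["region"].nonzero(); m=[xs.mean(),ys.mean()]; print(c,n,round(d["conf"],2),np.round(m,1),len(xs),onz(c,[m],.025)[0].round(4), rect(c,d["region"],.031))
go([.605,-.292,.15],85.6)
cv2.imwrite("pics/c6.png",np.hstack([crop("top",(375,180,475,310),4,a),crop("side",(290,270,430,400),4,b)[:520,:400]]))
E
```

```text
grip_width: 0.0509
grip_force: 0.0
time: 13.48
position: [0.4356, -0.2799, 0.134]
side canister_mid 0.65 [418.1 321.1] 276 [ 0.6052 -0.2915  0.025 ] ((602.74609375, -293.996826171875), (60.70356750488281, 35.12325668334961), 42.65827941894531)
side lid_block 0.64 [352.6 357.9] 4032 [ 0.4118 -0.2975  0.025 ] ((430.1569519042969, -285.2225646972656), (171.8627166748047, 188.09609985351562), 86.19931030273438)
side lid_block 0.23 [293.2 278.1] 441 [ 0.3902 -0.0268  0.025 ] ((389.0609130859375, -30.185440063476562), (75.51256561279297, 52.52985382080078), 31.035388946533203)
shift [-2.14  -0.004 -0.236] turnz 0.0 cur yaw 85.6 q6 -2.28 tilt [-0.0018  0.0018 -1.    ]
```

View pics/c6.png

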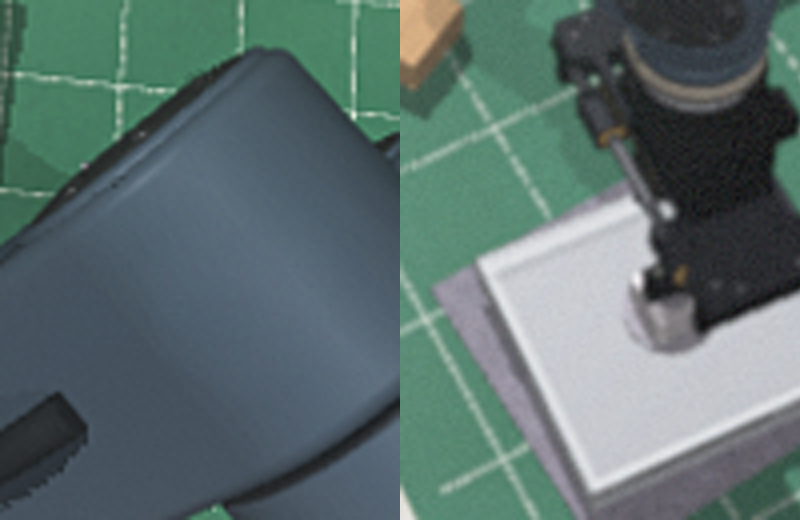

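The lid lies flat on the pad, block at (665,310) in the crop, with the fingers above it. The canister is still at (0.605, -0.292), so go for it.

```bash
for i in 1 2; do python3 -m inch '[-0.5,0,-0.1,0,0,0, -1,0,-0.1,0,0,0, -1,0,-0.1,0,0,0, -1,0,-0.1,0,0,0]' 60; done | head -2
python3 - <<'E'
from h import *
b=camera("side")
for d in cut_out("side","canister_mid")[:2]:
    ys,xs=d["region"].nonzero(); m=[xs.mean(),ys.mean()]; print(round(d["conf"],2),np.round(m,1),len(xs),onz("side",[m],.025)[0].round(4))
go([.605,-.2915,.037],85.6)
E
```

```text
time: 14.12
position: [0.5163, -0.2854, 0.1398]
0.71 [417.9 321.6] 275 [ 0.6039 -0.2925  0.025 ]
shift [-0.167 -0.005  1.376] turnz 0.0 cur yaw 85.6 q6 -2.12 tilt [-0.0041  0.0025 -1.    ]Exception ignored on flushing sys.stdout:
BrokenPipeError: [Errno 32] Broken pipe
```

```bash
python3 -m inch '[-0.16,0,0.2,0,0,0, -0.16,0,0.4,0,0,0, -0.16,0,0.7,0,0,0, -0.16,0,0.7,0,0,0]' 60 >/dev/null
python3 -m inch '[0,0,0.3,0,0,0, 0,0,0.6,0,0,0, 0,0,0.67,0,0,0, 0,0,0.67,0,0,0, 0,0,0.67,0,0,0]' | head -5
python3 -m inch '[0,0,0,0,0,0, 0,0,0,0,0,0, 0,0,0,0,0,0, 0,0,0,0,0,0, 0,0,0,0,0,0, 0,0,0,0,0,0, 0,0,0,0,0,0, 0,0,0,0,0,0]' 0 20
python3 -m inch '[0,0,-0.5,0,0,0, 0,0,-1,0,0,0, 0,0,-1,0,0,0, 0,0,-1,0,0,0, 0,0,-1,0,0,0]'
python3 - <<'E'
from h import *
import numpy as np
B=np.array([.6065,.019]);a=np.radians(-4.4);ex=np.array([np.cos(a),np.sin(a)]);ey=np.array([-ex[1],ex[0]])
for x,y in((-.035,0),(.02,0),(.048,0)): print(x,y,(B+x*ex+y*ey).round(4))
go([*(B-.035*ex),.117],85.6)
E
```

```text
time: 15.3
position: [0.6067, -0.2925, 0.0397]
tool_rot: [0.038, 0.999, 0.0, -0.0]
ft_force: [0.7, -0.8, 0.2]
grip_width: 0.0599
time: 15.97
position: [0.6075, -0.2923, 0.0397]
tool_rot: [0.038, 0.999, -0.0, 0.0]
ft_force: [-0.1, 0.7, 5.7]
grip_width: 0.0356
grip_force: 20.0
time: 16.38
position: [0.6066, -0.2919, 0.1184]
tool_rot: [0.038, 0.999, 0.0, -0.001]
ft_force: [-0.5, 0.2, -1.0]
grip_width: 0.0354
grip_force: 20.0
-0.035 0 [0.5716 0.0217]
0.02 0 [0.6264 0.0175]
0.048 0 [0.6544 0.0153]
shift [0.733 3.875 0.021] turnz 0.001 cur yaw 85.7 q6 -2.11 tilt [-1.1e-03  7.0e-04 -1.0e+00]
```

```bash
python3 -m inch '[0,0,-0.3,0,0,0, 0,0,-0.3,0,0,0]' >/dev/null
for i in 1 2 3 4; do python3 -m inch '[0.1,0.48,0,0,0,0, 0.18,0.97,0,0,0,0, 0.18,0.97,0,0,0,0, 0.18,0.97,0,0,0,0, 0.18,0.97,0,0,0,0]'; done | tail -6
python3 - <<'E'
from h import *
go([.5716,.0217,.0465],85.6)
cv2.imwrite("pics/c7.png",crop("side",(260,140,440,280),4))
E
```

```text
time: 18.22
position: [0.5744, 0.02, 0.1431]
tool_rot: [0.038, 0.999, -0.0, 0.001]
ft_force: [0.0, -0.4, -1.5]
grip_width: 0.0354
grip_force: 20.0
shift [0.039 0.02  1.207] turnz 0.0 cur yaw 85.6 q6 -1.65 tilt [ 0.0016 -0.001  -1.    ]
```

View pics/c7.png

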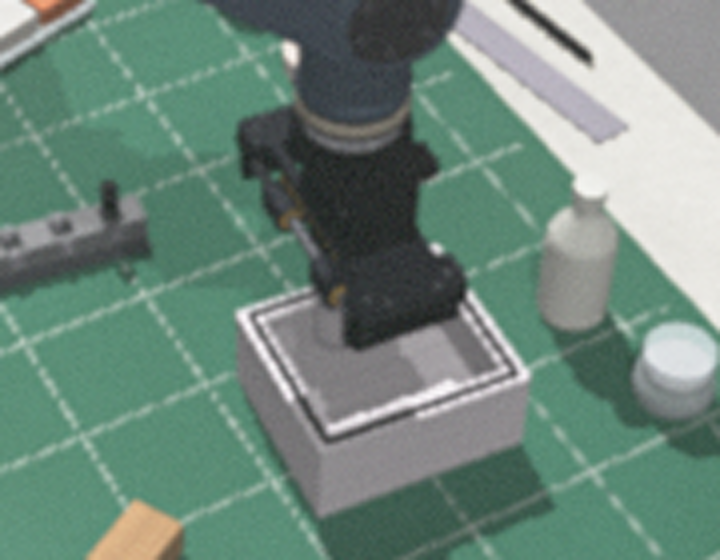

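The picture shows the open box (rim corners about (240,315), (525,375)) with the canister held over its robot-side half at (335,320). Lower and release it, then rise.

```bash
python3 -m inch '[0.03,0.02,0.1,0,0,0, 0.03,0.02,0.4,0,0,0, 0.03,0.02,0.7,0,0,0, 0.03,0.02,0.7,0,0,0]' >/dev/null
python3 -m inch '[0,0,0.2,0,0,0, 0,0,0.4,0,0,0, 0,0,0.51,0,0,0, 0,0,0.51,0,0,0, 0,0,0.51,0,0,0]' 
python3 -m inch '[0,0,0,0,0,0, 0,0,0,0,0,0, 0,0,0,0,0,0, 0,0,0,0,0,0]' 48 |tail -2
python3 -m inch '[0,0,-0.3,0,0,0, 0,0,-0.6,0,0,0, 0,0,-1,0,0,0, 0,0,-1,0,0,0, 0,0,-1,0,0,0]' 48 |head -2
```

```text
time: 19.02
position: [0.5712, 0.0229, 0.0464]
tool_rot: [0.038, 0.999, -0.0, -0.0]
ft_force: [-0.7, 0.3, -0.8]
grip_width: 0.0353
grip_force: 20.0
grip_width: 0.0471
grip_force: 0.0
time: 19.77
position: [0.5725, 0.0233, 0.1284]
```

Run:
```python
from h import *
a=camera("top");b=camera("side")
for c in("top","side"):
    for n in("holder0_mid","strip"):
        for d in cut_out(c,n)[:5]:
            ys,xs=d["region"].nonzero(); print(c,n,round(d["conf"],2),np.round(d["bbox"],1),xs.mean().round(1),ys.mean().round(1),len(xs),rect(c,d["region"],.024))
A=crop("top",(235,195,285,265),8,a);B=crop("side",(232,178,302,228),8,b)
B=cv2.resize(B,(400,286)); W=np.zeros((560,800,3),np.uint8);W[:,:400]=A;W[:286,400:]=B
cv2.imwrite("pics/c8.png",W)
go([.45,.26,.13],85.6)
```

```text
top strip 0.54 [398.7 222.8 454.8 290.2] 426.9 255.9 2907 ((434.414306640625, -279.525390625), (168.22801208496094, 186.0554656982422), 86.70772552490234)
side holder0_mid 0.46 [245.2 193.7 248.6 208.6] 248.6 199.6 30 ((399.1431579589844, 296.245361328125), (34.276912689208984, 9.120305061340332), 66.98558807373047)
side strip 0.56 [241.9 189.4 299.9 216.4] 269.0 202.2 833 ((451.6179504394531, 259.58868408203125), (68.61636352539062, 173.8786163330078), 80.91280364990234)
shift [ 1.722  2.834 -0.059] turnz 0.001 cur yaw 85.7 q6 -1.65 tilt [-2.7e-03  4.0e-04 -1.0e+00]
```

View pics/c8.png

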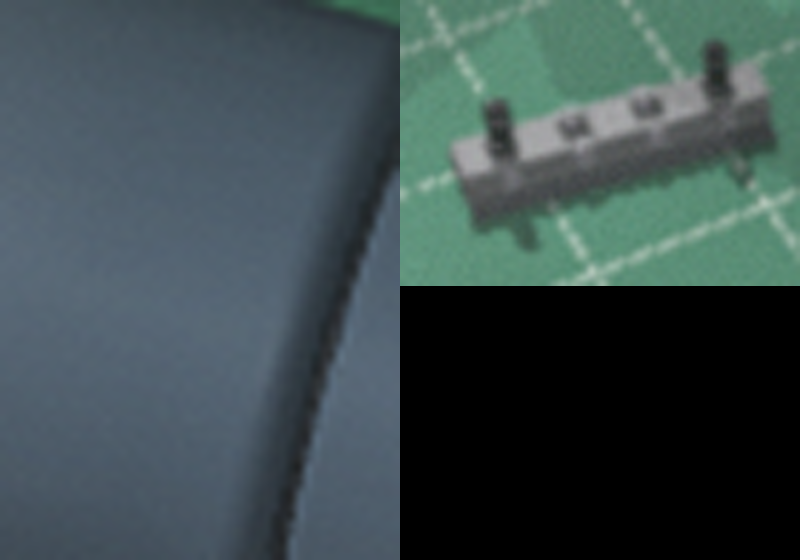

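The crop shows the two holders' mid-visible points at about side pixels (249.2,200.6) and (287.3,190.3), and the empty wells at (262.6,199.9) and (275.3,196.4). The arm hides the top view, so I use the first top picture for that.

Run:
```python
from h import *
H=onz("side",[[249.2,200.6],[287.3,190.3]],.040)
W=onz("side",[[262.6,199.9],[275.3,196.4]],.024)
print(H.round(4).tolist(),W.round(4).tolist(), np.linalg.norm(H[0]-H[1]),np.degrees(np.arctan2(*(H[1]-H[0])[[1,0]])))
t=cv2.imread("pics/top0.png",0)
m=(t<55).astype(np.uint8); m[:195]=0;m[265:]=0;m[:,:235]=0;m[:,285:]=0
n,l,s,c=cv2.connectedComponentsWithStats(m)
for i in range(1,n):
    if s[i,4]>5: print(c[i].round(1),s[i].tolist(),onz("top",[c[i]],.04)[0].round(4),onz("top",[c[i]],.024)[0].round(4))
g=cv2.inRange(cv2.imread("pics/top0.png"),(60,60,60),(140,140,140));
```

```text
[[0.3954, 0.2779, 0.04], [0.5144, 0.2619, 0.04]] [[0.4368, 0.2758, 0.024], [0.4769, 0.2706, 0.024]] 0.12005981712537024 -7.65159165597766
[265.8 225.1] [258, 207, 16, 40, 113] [0.4704 0.249  0.04  ] [0.4725 0.2515 0.024 ]
[262.4 211. ] [260, 209, 6, 5, 20] [0.5151 0.2668 0.04  ] [0.5178 0.2695 0.024 ]
[259.6 223.5] [257, 221, 6, 6, 17] [0.4733 0.2697 0.04  ] [0.4754 0.2725 0.024 ]
[256.2 235.2] [254, 233, 6, 5, 17] [0.4345 0.2749 0.04  ] [0.4361 0.2778 0.024 ]
[252.  246.7] [250, 245, 5, 5, 20] [0.3964 0.2831 0.04  ] [0.3974 0.2861 0.024 ]
[257.  253.6] [256, 250, 4, 7, 11] [0.3765 0.2638 0.04  ] [0.3773 0.2666 0.024 ]
```

```bash
for i in 1 2 3; do python3 -m inch '[0.2,0.5,0,0,0,0, 0.31,0.98,0,0,0,0, 0.31,0.98,0,0,0,0, 0.31,0.98,0,0,0,0]' 36; done | tail -6
python3 - <<'E'
from h import *
go([.515,.2647,.051],82.5)
b=camera("side"); a=camera("top")
for p in([.515,.2647,.056],): print(proj("side",p),proj("top",p))
cv2.imwrite("pics/c9.png",crop("side",(222,118,322,228),5,b))
E
```

```text
time: 21.07
position: [0.5152, 0.2635, 0.1259]
tool_rot: [0.037, 0.999, -0.0, 0.0]
ft_force: [0.8, -0.1, -0.5]
grip_width: 0.0357
grip_force: 0.0
shift [0.004 0.015 0.936] turnz 0.036 cur yaw 85.8 q6 -1.22 tilt [ 6.e-04 -7.e-04 -1.e+00]
[[286.80541721 185.94609927]] [[262.2686951  210.12138461]]
```

View pics/c9.png

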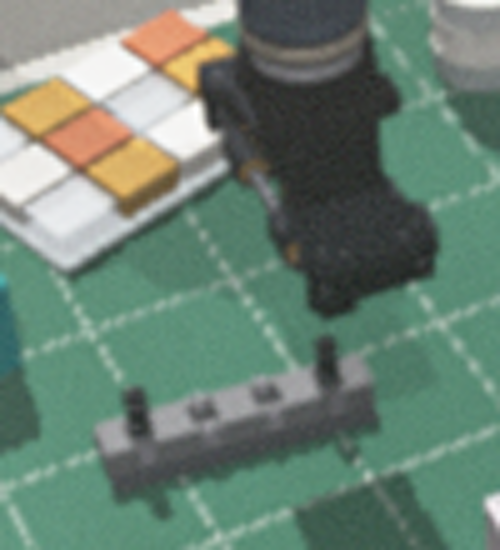

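The picture shows the gripper above the far-end holder at (327,360), aligned with it. Lower, grip, and pull straight up.

```bash
python3 -m inch '[0,0.015,0.2,0,0,0.036, 0,0.015,0.5,0,0,0.036, 0,0.015,0.75,0,0,0.036, 0,0.015,0.9,0,0,0.036, 0,0.015,0.93,0,0,0.036, 0,0.015,0.93,0,0,0.036]' 36
python3 -m inch '[0,0,0,0,0,0, 0,0,0,0,0,0, 0,0,0,0,0,0, 0,0,0,0,0,0, 0,0,0,0,0,0, 0,0,0,0,0,0, 0,0,0,0,0,0]' 0 30
python3 -m inch '[0,0,-0.1,0,0,0, 0,0,-0.2,0,0,0, 0,0,-0.3,0,0,0, 0,0,-0.5,0,0,0, 0,0,-0.7,0,0,0, 0,0,-0.95,0,0,0, 0,0,-0.95,0,0,0, 0,0,-0.95,0,0,0]'
python3 - <<'E'
from h import *
cv2.imwrite("pics/c10.png",crop("side",(222,118,322,228),5))
go([.6544,.0153,.128])
E
```

```text
time: 21.67
position: [0.5148, 0.2633, 0.051]
tool_rot: [0.067, 0.998, -0.0, -0.001]
ft_force: [0.8, -0.5, 0.1]
grip_width: 0.0359
grip_force: 0.0
time: 22.25
position: [0.5157, 0.2659, 0.0526]
tool_rot: [0.066, 0.998, 0.001, 0.001]
ft_force: [0.2, 4.2, 3.6]
grip_width: 0.0132
grip_force: 29.3
time: 22.92
position: [0.515, 0.2643, 0.1286]
tool_rot: [0.066, 0.998, -0.0, 0.001]
ft_force: [0.1, 0.3, -0.1]
grip_width: 0.0131
grip_force: 30.0
shift [-2.147 -2.853 -0.003] turnz 0 cur yaw 82.4 q6 -1.16 tilt [-8.e-04 -1.e-03 -1.e+00]
```

View pics/c10.png

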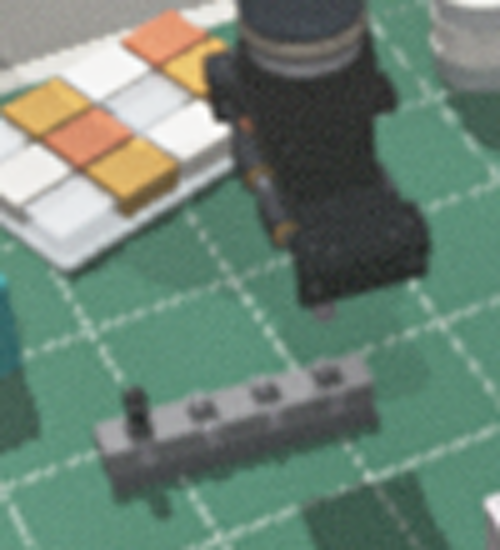

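The holder is out of the end well and hangs in the fingers (foot at (325,310)). Carry to the box.

```bash
for i in 1 2 3; do python3 -m inch '[-0.36,-0.48,-0.07,0,0,0, -0.715,-0.95,-0.07,0,0,0, -0.715,-0.95,-0.07,0,0,0, -0.715,-0.95,-0.07,0,0,0]'; done | tail -6
python3 -m inch '[0,0,0,0,0,0, 0,0,0,0,0,0]' >/dev/null
python3 - <<'E'
from h import *
b=camera("side")
for d in cut_out("side","canister_mid")[:3]: print("can",d["conf"],d["bbox"])
go([.6544,.0153,.055],85.6)
cv2.imwrite("pics/c11.png",crop("side",(280,140,440,280),4,b))
E
```

```text
time: 23.97
position: [0.6555, 0.0145, 0.1437]
tool_rot: [0.068, 0.998, -0.0, -0.0]
ft_force: [0.2, 0.6, -0.4]
grip_width: 0.0131
grip_force: 30.0
can 0.7 [332.4, 231.0, 348.1, 247.8]
shift [-0.024 -0.036  1.112] turnz -0.034 cur yaw 82.5 q6 -1.58 tilt [-2.5e-03  8.0e-04 -1.0e+00]
```

View pics/c11.png

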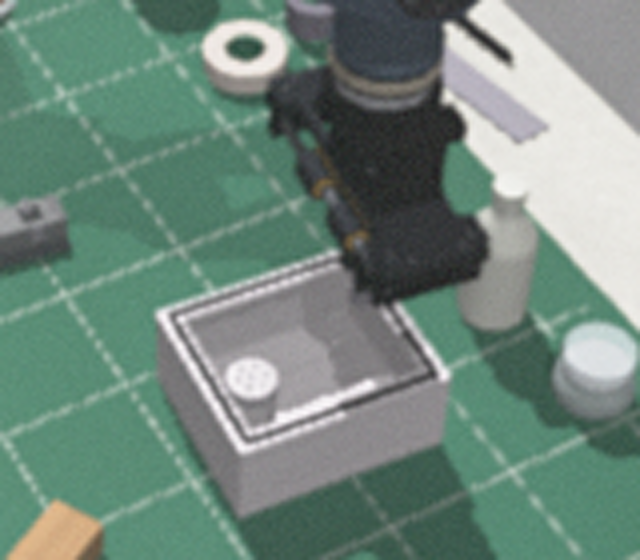

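```bash
python3 - <<'E'
from h import *
P=onz("side",[[340.2,239.4]],.035)[0]; a=np.radians(-4.4); d=P[:2]-[.6065,.019]
print(P, d@[np.cos(a),np.sin(a)], d@[-np.sin(a),np.cos(a)])
E
python3 -m inch '[-0.01,-0.02,0.3,0,0,0, -0.01,-0.02,0.6,0,0,0, -0.01,-0.02,0.7,0,0,0, -0.01,-0.02,0.7,0,0,0]' |head -2
```

```text
[0.5616582  0.02086649 0.035     ] -0.04485283541316222 -0.0015792278955510624
time: 24.57
position: [0.6526, 0.016, 0.086]
```

```bash
python3 -m inch '[0,0,0.15,0,0,0, 0,0,0.27,0,0,0, 0,0,0.36,0,0,0, 0,0,0.39,0,0,0, 0,0,0.39,0,0,0]'
python3 -m inch '[0,0,0,0,0,0, 0,0,0,0,0,0, 0,0,0,0,0,0, 0,0,0,0,0,0]' 24 |tail -2
python3 -m inch '[0,0,-0.3,0,0,0, 0,0,-0.6,0,0,0, 0,0,-1,0,0,0, 0,0,-1,0,0,0, 0,0,-1,0,0,0]' 24 |head -2
python3 - <<'E'
from h import *
go([.3965,.281,.13],82.5)
E
```

```text
time: 24.98
position: [0.6549, 0.0144, 0.0566]
tool_rot: [0.066, 0.998, 0.0, -0.001]
ft_force: [0.1, 0.3, -0.3]
grip_width: 0.0132
grip_force: 30.0
grip_width: 0.0232
grip_force: 0.0
time: 25.73
position: [0.6571, 0.0142, 0.1402]
shift [3.67  2.876 0.105] turnz -0.001 cur yaw 82.4 q6 -1.59 tilt [ 5.8e-03 -9.0e-04 -1.0e+00]
```

```bash
for i in 1 2 3 4; do python3 -m inch '[0.45,0.36,0,0,0,0, 0.915,0.72,0,0,0,0, 0.915,0.72,0,0,0,0, 0.915,0.72,0,0,0,0]' 36; done | tail -6
python3 -m inch '[0,0,0,0,0,0, 0,0,0,0,0,0]' >/dev/null
python3 - <<'E'
from h import *
go([.3963,.2807,.051],82.5)
cv2.imwrite("pics/c12.png",np.hstack([crop("side",(210,128,300,228),4),crop("side",(315,180,415,280),4)]))
E
```

```text
time: 27.07
position: [0.396, 0.2821, 0.1373]
tool_rot: [0.065, 0.998, 0.0, 0.0]
ft_force: [0.7, -0.3, -0.1]
grip_width: 0.0358
grip_force: 0.0
shift [ 0.03  -0.005  1.081] turnz -0.002 cur yaw 82.3 q6 -1.05 tilt [ 3.e-03  5.e-04 -1.e+00]
```

View pics/c12.png

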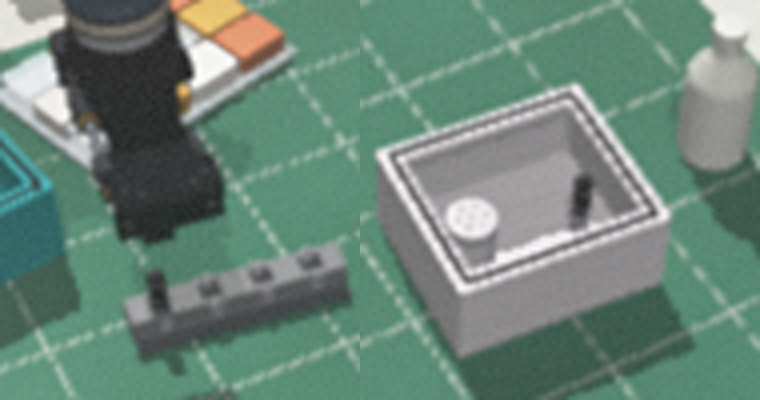

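Holder one stands upright in the box (580,200), canister at (470,225). The gripper is above the second holder (157,290).

```bash
python3 -m inch '[0.02,-0.005,0.2,0,0,0, 0.02,-0.005,0.5,0,0,0, 0.02,-0.005,0.75,0,0,0, 0.02,-0.005,0.75,0,0,0, 0.02,-0.005,0.75,0,0,0]' 36|head -2
python3 -m inch '[0,0,0.15,0,0,0, 0,0,0.27,0,0,0, 0,0,0.32,0,0,0, 0,0,0.32,0,0,0]'|head -4
python3 -m inch '[0,0,0,0,0,0, 0,0,0,0,0,0, 0,0,0,0,0,0, 0,0,0,0,0,0, 0,0,0,0,0,0, 0,0,0,0,0,0, 0,0,0,0,0,0]' 0 30
python3 -m inch '[0,0,-0.1,0,0,0, 0,0,-0.2,0,0,0, 0,0,-0.3,0,0,0, 0,0,-0.5,0,0,0, 0,0,-0.7,0,0,0, 0,0,-0.95,0,0,0, 0,0,-0.95,0,0,0, 0,0,-0.95,0,0,0]'
python3 - <<'E'
from h import *
go([.6264,.0175,.144])
E
```

```text
time: 27.75
position: [0.3943, 0.2804, 0.0767]
time: 28.08
position: [0.394, 0.2811, 0.0516]
tool_rot: [0.066, 0.998, -0.0, -0.0]
ft_force: [0.9, 0.4, 0.7]
time: 28.67
position: [0.3947, 0.282, 0.0521]
tool_rot: [0.066, 0.998, 0.001, 0.001]
ft_force: [0.3, 4.6, 1.6]
grip_width: 0.0134
grip_force: 30.0
time: 29.33
position: [0.3939, 0.2809, 0.1287]
tool_rot: [0.066, 0.998, -0.0, 0.001]
ft_force: [-0.4, 0.5, -1.0]
grip_width: 0.0131
grip_force: 30.0
shift [-3.315 -2.881 -0.187] turnz 0 cur yaw 82.4 q6 -1.05 tilt [ 1.2e-03 -2.0e-04 -1.0e+00]
```

```bash
for i in 1 2 3 4; do python3 -m inch '[-0.42,-0.36,-0.05,0,0,0, -0.83,-0.72,-0.05,0,0,0, -0.83,-0.72,-0.05,0,0,0, -0.83,-0.72,-0.05,0,0,0]'; done | tail -6
python3 -m inch '[0,0,0,0,0,0, 0,0,0,0,0,0]' >/dev/null
python3 - <<'E'
from h import *
go([.6264,.0175,.0555],85.6)
E
```

```text
time: 30.67
position: [0.6263, 0.0182, 0.143]
tool_rot: [0.067, 0.998, 0.0, -0.001]
ft_force: [-0.5, 1.4, -0.6]
grip_width: 0.0129
grip_force: 30.0
shift [-0.043 -0.032  1.091] turnz -0.034 cur yaw 82.5 q6 -1.59 tilt [-0.0048  0.0013 -1.    ]
```

```bash
python3 -m inch '[-0.02,-0.02,0.3,0,0,-0.034, -0.02,-0.02,0.6,0,0,-0.034, -0.02,-0.02,0.7,0,0,-0.034, -0.02,-0.02,0.7,0,0,-0.034]' |head -2
python3 -m inch '[0,0,0.15,0,0,0, 0,0,0.27,0,0,0, 0,0,0.35,0,0,0, 0,0,0.385,0,0,0, 0,0,0.385,0,0,0]'
python3 -m inch '[0,0,0,0,0,0, 0,0,0,0,0,0, 0,0,0,0,0,0, 0,0,0,0,0,0]' 24 |tail -2
python3 -m inch '[0,0,-0.3,0,0,0, 0,0,-0.6,0,0,0, 0,0,-1,0,0,0, 0,0,-1,0,0,0, 0,0,-1,0,0,0]' 24 |head -2
python3 - <<'E'
from h import *
go([.4355,-.2797,.14],85.6)
cv2.imwrite("pics/c13.png",crop("side",(280,130,440,280),4))
E
```

```text
time: 31.17
position: [0.6246, 0.018, 0.0853]
time: 31.58
position: [0.6276, 0.0161, 0.0563]
tool_rot: [0.04, 0.999, 0.0, -0.001]
ft_force: [0.1, -0.6, -0.7]
grip_width: 0.013
grip_force: 30.0
grip_width: 0.0231
grip_force: 0.0
time: 32.33
position: [0.6298, 0.0158, 0.1396]
shift [ 2.129 -3.874 -0.016] turnz -0.001 cur yaw 85.5 q6 -1.64 tilt [ 5.7e-03 -9.0e-04 -1.0e+00]
```

```bash
for i in 1 2 3 4; do python3 -m inch '[0.27,-0.48,0,0,0,0, 0.53,-0.968,0,0,0,0, 0.53,-0.968,0,0,0,0, 0.53,-0.968,0,0,0,0, 0.53,-0.968,0,0,0,0]' 52; done | tail -6
python3 -m inch '[0,0,0,0,0,0, 0,0,0,0,0,0]' >/dev/null
python3 - <<'E'
from h import *
go([.4355,-.2797,.0575],85.6)
b=camera("side")
for d in cut_out("side","holder0_mid")[:3]: print(d["conf"],d["bbox"])
cv2.imwrite("pics/c14.png",np.hstack([crop("side",(310,180,410,280),4,b),crop("side",(290,270,390,370),4,b)]))
E
```

```text
time: 34.05
position: [0.4355, -0.2781, 0.1369]
tool_rot: [0.039, 0.999, 0.0, 0.0]
ft_force: [0.1, 0.1, -1.1]
grip_width: 0.0521
grip_force: 0.0
shift [-0.003 -0.027  0.992] turnz 0.0 cur yaw 85.6 q6 -2.28 tilt [-1.e-04  6.e-04 -1.e+00]
```

View pics/c14.png

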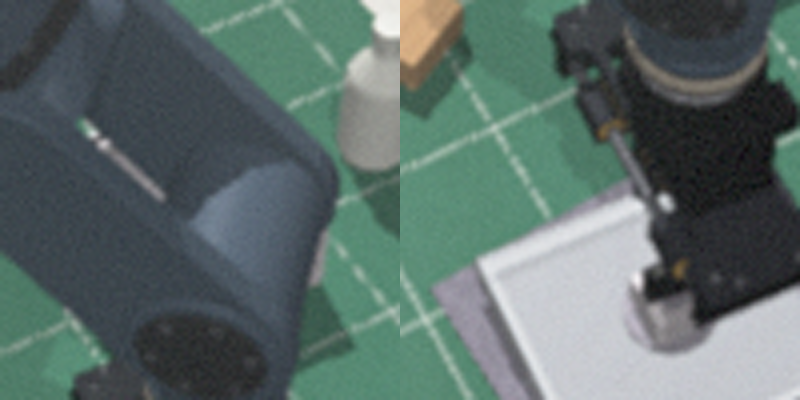

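The arm hides the box, and the lid lies where I left it with its block at (665,310). Regrip the block at the recorded pose.

```bash
python3 - <<'E'
from h import *
camera("top")
for n in("canister_mid","holder0_mid"):
  for d in cut_out("top",n)[:3]: print(n,d["conf"],d["bbox"])
print(proj("top",[[.6264,.0175,.05],[.655,.0144,.05],[.567,.022,.05]]))
E
python3 -m inch '[0,-0.02,0.3,0,0,0, 0,-0.02,0.6,0,0,0, 0,-0.02,0.8,0,0,0, 0,-0.02,0.95,0,0,0, 0,-0.02,0.99,0,0,0, 0,-0.02,0.99,0,0,0, 0,-0.02,0.99,0,0,0]' 52 |head -4
python3 -m inch '[0,0,0,0,0,0, 0,0,0,0,0,0, 0,0,0,0,0,0, 0,0,0,0,0,0, 0,0,0,0,0,0, 0,0,0,0,0,0, 0,0,0,0,0,0]' 0 40
python3 -m inch '[0,0,-0.1,0,0,0, 0,0,-0.3,0,0,0, 0,0,-0.6,0,0,0, 0,0,-0.95,0,0,0, 0,0,-0.95,0,0,0, 0,0,-0.95,0,0,0]'
python3 -m inch '[0,0,-0.3,0,0,0, 0,0,-0.6,0,0,0, 0,0,-0.6,0,0,0]'
python3 - <<'E'
from h import *
go([.6072,.0188,.18],85.7)
E
```

```text
canister_mid 0.74 [243.6, 202.2, 274.2, 254.9]
canister_mid 0.58 [335.5, 196.0, 342.5, 210.2]
[[342.29369404 185.71736601]
 [344.08829437 177.45266023]
 [339.09424382 203.23374399]]
time: 35.05
position: [0.4347, -0.2812, 0.058]
tool_rot: [0.039, 0.999, -0.0, 0.0]
ft_force: [-0.4, 0.7, 0.2]
time: 35.63
position: [0.4346, -0.2806, 0.0585]
tool_rot: [0.039, 0.999, 0.0, 0.0]
ft_force: [0.8, 2.9, 5.8]
grip_width: 0.0359
grip_force: 40.0
time: 36.13
position: [0.4349, -0.2817, 0.1348]
tool_rot: [0.04, 0.999, -0.001, 0.001]
ft_force: [-0.1, -1.1, -4.3]
grip_width: 0.0355
grip_force: 39.9
time: 36.38
position: [0.4354, -0.2821, 0.1836]
tool_rot: [0.04, 0.999, -0.002, 0.002]
ft_force: [0.6, -0.8, -3.3]
grip_width: 0.0355
grip_force: 39.9
shift [-1.843  3.92   0.038] turnz -0.003 cur yaw 85.5 q6 -2.28 tilt [ 0.0032 -0.0035 -1.    ]
```

```bash
for i in 1 2 3 4; do python3 -m inch '[-0.23,0.4,0,0,0,0, -0.4,0.8,0,0,0,0, -0.458,0.98,0,0,0,0, -0.458,0.98,0,0,0,0, -0.458,0.98,0,0,0,0]'; done | tail -6
python3 -m inch '[0,0,0,0,0,0, 0,0,0,0,0,0, 0,0,0,0,0,0]' >/dev/null
python3 - <<'E'
from h import *
go([.6063,.0188,.1083],85.65)
E
```

```text
time: 38.05
position: [0.6046, 0.0188, 0.1811]
tool_rot: [0.039, 0.999, -0.001, -0.001]
ft_force: [-0.6, 0.0, -4.2]
grip_width: 0.0357
grip_force: 39.9
shift [-0.02   0.005  0.917] turnz -0.003 cur yaw 85.4 q6 -1.64 tilt [-8.e-04 -3.e-04 -1.e+00]
```

```bash
python3 -m inch '[-0.02,0,0.2,0,0,-0.003, -0.02,0,0.45,0,0,-0.003, -0.02,0,0.62,0,0,-0.003, -0.02,0,0.62,0,0,-0.003, -0.02,0,0.62,0,0,-0.003, -0.02,0,0.62,0,0,-0.003]'
python3 - <<'E'
from h import *
go([.6063,.0188,.1083],85.65)
E
```

```text
time: 38.8
position: [0.6076, 0.0193, 0.133]
tool_rot: [0.037, 0.999, -0.0, 0.001]
ft_force: [-0.1, -0.4, -3.8]
grip_width: 0.036
grip_force: 39.9
shift [ 0.016 -0.008  0.308] turnz 0.001 cur yaw 85.7 q6 -1.65 tilt [ 1.6e-03 -4.0e-04 -1.0e+00]
```

```bash
python3 -m inch '[0.012,-0.005,0.06,0,0,0, 0.012,-0.005,0.12,0,0,0, 0.012,-0.005,0.18,0,0,0, 0.012,-0.005,0.23,0,0,0, 0.012,-0.005,0.27,0,0,0, 0.012,-0.005,0.3,0,0,0, 0.012,-0.005,0.32,0,0,0, 0.012,-0.005,0.32,0,0,0]'
python3 -m inch '[0,0,0,0,0,0, 0,0,0,0,0,0]'
```

```text
time: 39.47
position: [0.6061, 0.0196, 0.1093]
tool_rot: [0.037, 0.999, -0.0, 0.0]
ft_force: [-5.3, -0.5, 11.8]
grip_width: 0.0354
grip_force: 39.9
time: 39.63
position: [0.6062, 0.0196, 0.1093]
tool_rot: [0.037, 0.999, -0.0, 0.001]
ft_force: [-4.1, -0.2, 11.1]
grip_width: 0.0359
grip_force: 39.9
```

```bash
python3 -m inch '[0,0,0,0,0,0, 0,0,0,0,0,0, 0,0,0,0,0,0, 0,0,0,0,0,0]' 50 |tail -2
python3 -m inch '[0,0,-0.1,0,0,0, 0,0,-0.2,0,0,0, 0,0,-0.34,0,0,0, 0,0,-0.34,0,0,0, 0,0,-0.34,0,0,0]'
python3 - <<'E'
from h import *
b=camera("side");a=camera("top")
for c,i in(("side",b),("top",a)):
  for d in cut_out(c,"lid_block")[:2]: print(c,d["conf"],d["bbox"],rect(c,d["region"],.07))
go([.606,.019,.135],85.6)
E
```

```text
grip_width: 0.0485
grip_force: 0.0
time: 40.38
position: [0.6068, 0.0195, 0.1352]
tool_rot: [0.037, 0.999, -0.0, 0.001]
ft_force: [0.3, -0.1, -0.2]
grip_width: 0.0501
grip_force: 0.0
shift [-0.006 -0.007 -0.019] turnz 0.002 cur yaw 85.7 q6 -1.65 tilt [-7.e-04  1.e-04 -1.e+00]
```

```bash
python3 -m inch '[0,0,0,0,0,0, 0,0,0,0,0,0, 0,0,0,0,0,0, 0,0,0,0,0,0, 0,0,0,0,0,0, 0,0,0,0,0,0, 0,0,0,0,0,0, 0,0,0,0,0,0]' 0 25
python3 -m inch '[0,0,0,0,0,0.07, 0,0,0,0,0,0.14, 0,0,0,0,0,0.21, 0,0,0,0,0,0.28, 0,0,0,0,0,0.35, 0,0,0,0,0,0.42, 0,0,0,0,0,0.49, 0,0,0,0,0,0.56, 0,0,0,0,0,0.63, 0,0,0,0,0,0.70, 0,0,0,0,0,0.77, 0,0,0,0,0,0.84, 0,0,0,0,0,0.91, 0,0,0,0,0,0.98, 0,0,0,0,0,0.99, 0,0,0,0,0,0.99, 0,0,0,0,0,0.99]'
python3 -m inch '[0,0,0,0,0,0, 0,0,0,0,0,0, 0,0,0,0,0,0, 0,0,0,0,0,0, 0,0,0,0,0,0]' 50
python3 -m inch '[0,0,-0.3,0,0,0, 0,0,-0.6,0,0,0, 0,0,-1,0,0,0, 0,0,-1,0,0,0, 0,0,-1,0,0,0]' |head -2
for i in 1 2; do python3 -m inch '[0.5,0,-0.5,0,0,0, 1,0,-0.9,0,0,0, 1,0,-0.9,0,0,0, 1,0,-0.9,0,0,0]'; done | tail -6
```

```text
time: 41.25
position: [0.6059, 0.0196, 0.1337]
tool_rot: [0.037, 0.999, 0.0, -0.0]
ft_force: [-0.5, 0.0, 0.1]
grip_width: 0.0113
grip_force: 25.0
time: 42.67
position: [0.6053, 0.0192, 0.1337]
tool_rot: [0.727, 0.687, -0.001, -0.0]
ft_force: [-2.2, -2.4, 1.1]
grip_width: 0.0114
grip_force: 25.0
time: 43.08
position: [0.6063, 0.0199, 0.1338]
tool_rot: [0.727, 0.686, 0.0, 0.0]
ft_force: [1.4, 0.4, -0.1]
grip_width: 0.0373
grip_force: 0.0
time: 43.5
position: [0.6075, 0.0196, 0.216]
time: 44.17
position: [0.6165, 0.1826, 0.36]
tool_rot: [0.726, 0.687, 0.003, 0.001]
ft_force: [0.2, -0.8, 0.2]
grip_width: 0.0498
grip_force: 0.0
```

Run:
```python
from h import *
for c,bx in(("side",(310,190,402,272)),("top",(305,150,380,230))):
    n=camera(c)[:,:,::-1]; o=cv2.imread(f"pics/{c}0.png"); l,t,r,b=bx
    d=cv2.absdiff(n,o)[t:b,l:r].max(2); ys,xs=(d>50).nonzero()
    print(c,d.mean(),len(xs),(xs.min()+l,xs.max()+l,ys.min()+t,ys.max()+t) if len(xs) else "")
    ga,gb=[cv2.cvtColor(np.ascontiguousarray(i[t:b,l:r]),6).astype(np.float32) for i in(o,n)]
    print(cv2.phaseCorrelate(ga,gb))
    for k in("lid_block","tap_bar"):
        for e in cut_out(c,k)[:2]: print(k,round(e["conf"],2),np.round(e["bbox"],1),rect(c,e["region"],.082 if k[0]=="l" else .13))
```

```text
side 5.547057264050902 35 (np.int64(314), np.int64(361), np.int64(210), np.int64(238))
((-0.5168473398584368, 0.1979035804329996), 0.9821677755426478)
tap_bar 0.5 [351.  208.3 360.8 222.9] ((600.0422973632812, 12.192361831665039), (50.52983093261719, 21.48715591430664), 59.19318389892578)
top 22.532 195 (np.int64(312), np.int64(377), np.int64(158), np.int64(222))
((0.5735523260596693, 0.5324143705912476), 0.9534215059280395)
lid_block 0.97 [315.3 159.3 369.9 224.2] ((603.2318115234375, 20.03742218017578), (164.14810180664062, 188.46653747558594), 86.30197143554688)
lid_block 0.24 [334.4 247.  355.7 268.5] ((390.9661865234375, -14.540061950683594), (58.14030075073242, 41.20371627807617), 28.774961471557617)
tap_bar 0.49 [337.5 185.4 346.4 194.1] ((601.0706176757812, 19.991622924804688), (25.079145431518555, 33.56043243408203), 6.603045463562012)
```

```bash
python3 -c "
from rig import *
print(hand_in())"
```

```text
the job is handed in; nothing more can be done
None
```

I handed the job in at about 44 s and no verdict came back. Both holders present and the canister went into the dry box, the lid's position and the force while lowering it agree with it being fully seated, and the tap reads about 0.01 rad (shut); I never saw the second holder standing in the box, as the arm hid it.

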